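# Back off the vise screw

## Task

Open the precision vise: roll a fingertip across the top of its knurled knob, stroke after stroke in the loosening direction (the top of the knob goes left for someone facing the knob's end), until the black line on the knob has come up to the top, in line with the mark on the vise, for the second time; stop there and take the hand away. Grip nothing, and leave the block standing between the jaws and the loose things around the vise where they are.

Things in the scene. Friction and masses are not known exactly. Their poses are not given: they have to be found in the camera images.
- vise: Fixed steel vise on a stage. Origin under the stage's middle, on the work surface; z up; own -x runs along the screw to the knurled knob, own +x to the fixed jaw and a low white hand wheel (not part of this job). Stage plate 260 x 220 mm, top at 50 mm; vise 160 x 64 mm, nut block and jaws up to 136 mm. The screw axis is level, parallel to own x, at own y = 0, 117 mm high.
- vise_bed (a point): Point on the top of the vise bed (100 mm high) between the jaws, where the block stands. The nut block, the upright between jaw and knob (own x of the vise -80 to -58 mm), has a black mark along the middle of its top, at own y = 0.
- knob_middle (a point): Middle of the knurled knob, on its axis, 117 mm high. The knob is a bare aluminium cylinder, 34 mm diameter, 38 mm long along the vise's x; its top is 17 mm above this point. At tight it is 113 mm from the vise's middle towards own -x; it moves 4 mm further out per loosening turn. Beside it and beyond its end all is free.
- knob (a joint): Knob angle in rad: 0 tight, line on top; grows on loosening (anticlockwise facing the knob's end: its top moves to the vise's own +y); line on top again at 6.28 (first time) and 12.57 (second). Starts at 0.4 to 2.0; stop at 18.85. Friction 0.03 N m holds it where left. A fingertip pressed on top with 5 to 15 N turns it without slip, 1 rad per 17 mm of stroke.
- index_line (a point): The middle of the black line (4 mm wide) along the knob's barrel, on its surface, 17 mm from the axis; turns with the knob. The line goes on as a radial line on the end face.
- jaw_face (a point): Top edge of the sliding jaw's face, 134 mm high; the jaw moves with the screw, 4 mm per turn, away from the block.
- part: Loose aluminium block, 32 mm (along the vise's x) x 40 x 46 mm high, standing on the vise bed between the jaws; origin under its middle; its top is 146 mm above the work surface. To be left standing there.
- parallel: Loose steel bar 90 x 12 x 24 mm high, lying on the stage plate beside the vise; origin under its middle. To be left alone.
- gauge: Loose upright steel cylinder, 22 mm diameter, 36 mm high, on the stage plate on the other side; origin under its middle. To be left alone.
- jar: Closed jar 54 mm across, 60 mm high, on the table; origin under its middle. To be left alone.
Mind the look-alikes: they are no part of the job. Of the things that look like the part, the middle-sized one is meant.

How it is judged (in metres and radians):
On the way:
1. the knob's line comes to the top for the first time (value of joint knob between 5.9 and 9.4 rad).
At the end, for the whole second after the job is handed in: The knob stands still with its line on top for the second time (12.57 rad from tight, within 0.5 rad); the block still stands between the jaws within 8 mm of where it was; the bar, the cylinder and the jar are within 12 mm of where they were (value of joint knob between 12.07 and 13.07 rad and velocity of joint knob between -0.1 and 0.1 rad/s and distance of part from where it was at the start of the episode below 0.008 m and angle between part's own z axis and vertical below 0.1 rad and distance of each of parallel, gauge, jar from where it was at the start of the episode below 0.012 m); the robot touches nothing.
It fails at once if the block in the vise is lifted or tipped (height (world z) of part above 0.106 m or angle between part's own z axis and vertical above 0.3 rad).
It fails at once if a loose thing beside the vise is pushed away or lifted (distance of any of parallel, gauge, jar from where it was at the start of the episode above 0.02 m).
It fails at once if the knob is turned well past the second time (a third of a turn) (value of joint knob above 14.66 rad).
It also fails if it takes over 64 s, if anything falls off the work surface, if the arm or the gripper's body presses on something with over 40 N, if the wrist force passes 120 N, or if a joint passes its speed limit or range.

## Robot

A 6-joint arm with a two-finger parallel gripper is mounted at the origin on the work surface. World frame = base frame: x ahead of the robot, y to its left, z up, the work surface at z = 0. Lengths are in m, angles in degrees, forces in N, time in s.
With the tool pointing down it reaches from about 0.25 to 0.725 m from the base axis. Payload 9.7 kg.
Tool frame: the origin (TCP) lies on the centre line of the jaws, within the pads' length; the fingertips stand 19 mm ahead of it and the grasp point (between the pads) is the TCP; z points along the fingers, y is the direction in which the jaws open and shut (so a half turn about z gives the same grasp; the last joint's range is limited). The gripper opens to 85 mm and grips with 20 to 120 N. Pads are 22 mm wide; open, the fingers measure 114 mm over their backs; the gripper's body (76 mm by 85 mm) begins 54 mm behind the grasp point. The pads swing forward as they close: fully open they stand 13 mm farther back than shut.
Start: joints at [-68.125, 4.979, 10.078, 95.1, 0, 90], TCP at [0.205, -0.51, 0.25] pointing down, gripper open.
Joint ranges: [-179.16, 179.16], [-48.56, 103.87], [-65.8, 70.77], [-126.05, 130.52], [-82.76, 87.17], [-180, 180]. Speed limits (degrees/s): [127.2, 127.2, 147.25, 180, 180, 180].

## Interface

Orientations are given as [roll, pitch, yaw] about the fixed x, y, z axes, in that order (R = Rz(yaw) Ry(pitch) Rx(roll)).
In Python, from workcell import bot, viewer, job gives the robot as it stands.
- The arm moves only by the tool play_rows, never from a script. Its argument "commands" is a list of rows, each an object of numbers: "tx", "ty", "tz": the shift along the tool's x, y, z in cm; "ax", "ay", "az": the turn, a rotation vector about the tool's x, y, z in rad. A call has 1 to 20 rows; each row is the pose to reach, as a shift and turn from the pose commanded when the call began, along the tool's axes at that moment; what a row does not reach only later rows make up. A row lasts 1/10 s, in which the tool goes at most 50 mm and 8.59 degrees, less where a joint would pass 70% of its speed; a pose out of reach is approached as far as the arm can. A call with a gripper value outside its range is refused whole. "grip" is the finger opening in cm, from 0 to 8.54, set as the call begins (left out, the last holds). The fingers move at their own pace and stop on an object; "newtons" is the grip in N (left out, the last holds). Time passes only in rows, so rows that repeat a pose let the fingers close. It gives the time, the measured TCP pose, the force and the opening at its end, in the units of the state.
- bot.get_obs(): the state, without advancing time (a new reading comes with each control period).
- viewer.camera(name): name is "side" or "top" or "wrist"; returns a dict with "pixels" (480x640x3 uint8, red, green, blue), "depth" (480x640 float32, m along the optical axis (not along the pixel's ray), 0 where there is no reading), "fx", "fy", "cx", "cy" (pixels), "rvec" (rotation vector, rad) and "tvec" (3), from world to camera coordinates, as OpenCV has them; the wrist camera has in their place "tool_from_camera" (4x4, takes a point from camera to tool coordinates, whose origin is the TCP and whose axes are the flange's). Camera axes: x right, y down, z forward; pixel columns grow to the right and rows downward; lengths in m; the calibration is good to about 2 mm. A picture is of the moment at which its call begins: read the wrist's pose just before it.
- job.job_done(): hands the job in, once; it reports no verdict.
The state is a dict: "time": time; "q": joint angles; "qd": joint speeds; "joint_efforts": joint torques, N m; "ee_pos": TCP position; "tcp_rot": TCP orientation; "wrist_force": force on the tool from outside, world axes, zero at the start; "torque": the same for the moment, N m; "opening": finger opening in m.
Only numpy, scipy, OpenCV 4.12 (cv2) and the standard library are available. Lean on these libraries where they do the work, as an engineer would, in place of code of your own. Each camera call takes 0.05 s, during which the arm holds its last target.

## Working session

There is one attempt and no reset: what is moved stays moved. The work goes in short steps, Python scripts to look and compute and a tool call to move; the robot and the scene stay as the last step left them, time stands still between calls to the robot, and variables do not carry over. Pictures are saved under pics/ and viewed, and the job is handed in when it is done.

Besides the shell and the picture viewer there is one more tool, called after "Request:" as name(argument=value, ...) on one line, values as JSON. play_rows: Moves the arm, as the interface text tells. Its arguments: {"type":"object","properties":{"commands":{"type":"array"},"grip":{"type":"number"},"newtons":{"type":"number"}},"required":["commands"]}

```bash
mkdir -p pics; ls; python3 - <<'E'
from workcell import bot, viewer, job
import cv2
print(bot.get_obs())
for n in ["side","top","wrist"]:
    c=viewer.camera(n); cv2.imwrite(f"pics/a_{n}.png",c["pixels"][:,:,::-1])
    print(n,{k:v for k,v in c.items() if k not in("pixels","depth")})
E
```

```text
pics
{'time': 0.0, 'q': array([-6.81244977e+01,  5.01122488e+00,  1.00327902e+01,  9.50987329e+01,
       -1.31292279e-03,  8.99996047e+01]), 'qd': array([ 0.08961119,  0.06942548,  0.06132773,  0.02702696,  0.04398398,
       -0.00814014]), 'joint_efforts': array([ 1.32269747e-04, -5.20385957e+01,  4.64804471e+01,  1.63541478e-02,
       -1.01699211e-04, -8.63752632e-06]), 'ee_pos': array([ 0.20484207, -0.51020723,  0.24956695]), 'tcp_rot': array([-1.79922832e+02,  1.31238918e-03,  2.18758994e+01]), 'wrist_force': array([ 0.60787624, -0.42031256,  0.68577552]), 'torque': array([0.04546557, 0.00058164, 0.06805563]), 'opening': 0.08541005901798243}
side {'fx': 497.5986388383524, 'fy': 497.5986388383524, 'cx': 319.0108509538031, 'cy': 233.3327320628316, 'rvec': array([ 0.12842627, -2.9138348 ,  1.09936954]), 'tvec': array([0.51870802, 0.20869418, 0.84111972])}
top {'fx': 534.1243448741435, 'fy': 534.1243448741435, 'cx': 317.1564052233157, 'cy': 241.37924184722382, 'rvec': array([ 2.11852552, -2.10906454,  0.21710129]), 'tvec': array([-0.1361958 ,  0.54436233,  1.03166237])}
wrist {'fx': 404.5174534157135, 'fy': 404.5174534157135, 'cx': 319.0317238978239, 'cy': 246.42169216025414, 'tool_from_camera': array([[-1.19814137e-03, -9.56951879e-01, -2.90244149e-01,
         7.39711041e-02],
       [ 9.99999243e-01, -1.22755951e-03, -8.07081950e-05,
         4.25694348e-04],
       [-2.79058106e-04, -2.90244026e-01,  9.56952626e-01,
        -1.23605168e-01],
       [ 0.00000000e+00,  0.00000000e+00,  0.00000000e+00,
         1.00000000e+00]])}
```

View pics/a_side.png

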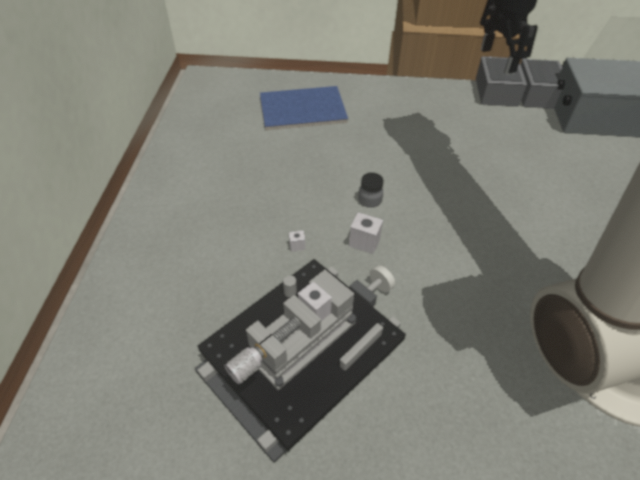

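View pics/a_top.png

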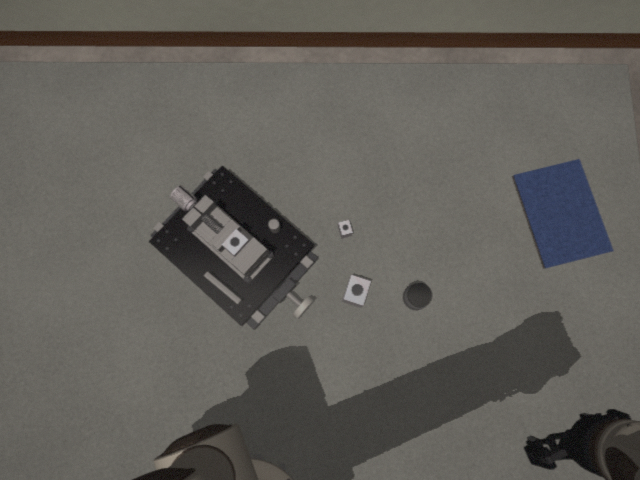

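View pics/a_wrist.png

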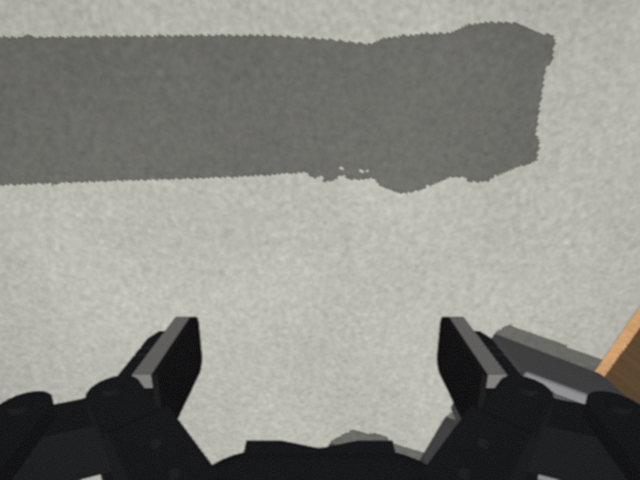

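```bash
cat > h.py <<'E'
from workcell import bot, viewer, job
import cv2, numpy as np
from scipy.spatial.transform import Rotation as R
def ray_plane(c,uv,z):
    Rm=R.from_rotvec(c["rvec"]).as_matrix(); o=-Rm.T@c["tvec"]
    d=Rm.T@np.array([(uv[0]-c["cx"])/c["fx"],(uv[1]-c["cy"])/c["fy"],1])
    return o+d*(z-o[2])/d[2]
def proj(c,p):
    Rm=R.from_rotvec(c["rvec"]).as_matrix(); q=Rm@np.array(p)+c["tvec"]
    return np.array([c["fx"]*q[0]/q[2]+c["cx"],c["fy"]*q[1]/q[2]+c["cy"]])
def cloud(c):
    v,u=np.mgrid[:480,:640]; z=c["depth"]
    P=np.stack([(u-c["cx"])/c["fx"]*z,(v-c["cy"])/c["fy"]*z,z],-1)
    Rm=R.from_rotvec(c["rvec"]).as_matrix()
    return (P-c["tvec"])@Rm
E
python3 - <<'E'
from h import *
for n in ["top","side"]:
    c=viewer.camera(n); W=cloud(c); ok=c["depth"]>0
    x0,x1,y0,y1=(130,340,150,340) if n=="top" else (190,420,255,460)
    im=c["pixels"][y0:y1,x0:x1,::-1]; cv2.imwrite(f"pics/b_{n}.png",cv2.resize(im,None,fx=3,fy=3,interpolation=cv2.INTER_CUBIC)[:600,:800])
    if n=="top":
        for uv in [(182,198),(235,241),(178,188),(190,206),(220,285),(273,225),(417,295),(303,305)]:
            print(uv,W[uv[1],uv[0]].round(4))
        m=(ok&(W[...,2]>.04)&(W[...,2]<.06)); m[:, 340:]=0; m[:150]=0;m[340:]=0
        pts=W[m][:,:2]; r=cv2.minAreaRect((pts*1000).astype(np.float32)); print("stage",r,m.sum())
        m=(ok&(W[...,2]>.09)&(W[...,2]<.17)); m[:, 320:]=0; m[:150]=0;m[340:]=0
        r=cv2.minAreaRect((W[m][:,:2]*1000).astype(np.float32)); print("vise",r,cv2.boxPoints(r))
E
```

```text
(182, 198) [0.6139 0.1271 0.1294]
(235, 241) [0.526  0.0191 0.1475]
(178, 188) [0.6322 0.1345 0.1351]
(190, 206) [0.5981 0.1109 0.1293]
(220, 285) [0.4527 0.057  0.074 ]
(273, 225) [ 0.572  -0.0456  0.0843]
(417, 295) [ 0.4365 -0.3332  0.0573]
(303, 305) [ 0.4159 -0.1062  0.0541]
stage ((519.1825561523438, 14.653594970703125), (335.1907653808594, 220.4803924560547), 49.0001106262207) 10010
vise ((576.6422729492188, 47.659019470214844), (214.1874237060547, 107.68937683105469), 48.92441177368164) [[465.68546     2.3060074]
 [546.86633   -68.451744 ]
 [687.5991     93.01203  ]
 [606.4182    163.76978  ]]
```

View pics/b_top.png

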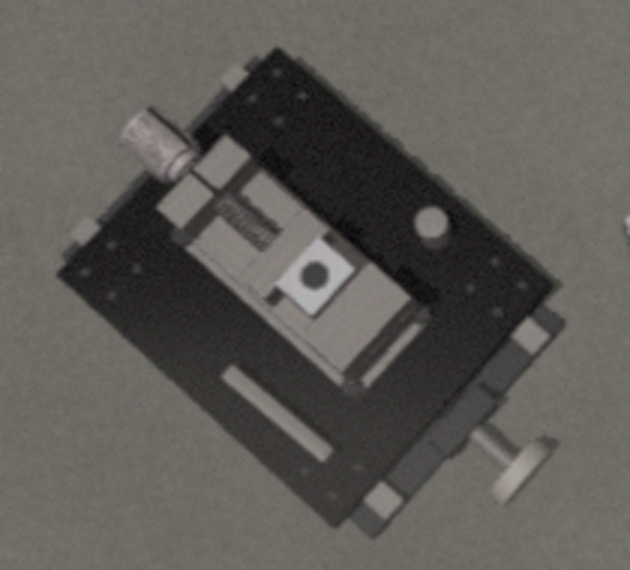

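View pics/b_side.png

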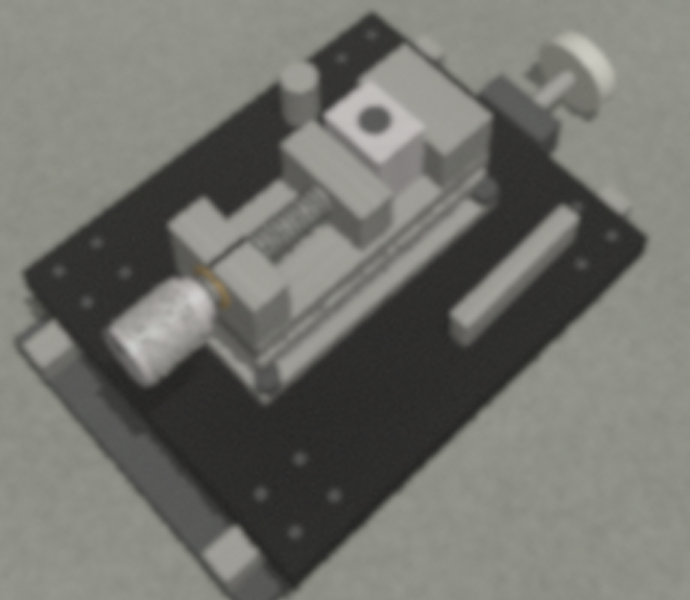

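```bash
python3 - <<'E'
from h import *
c=viewer.camera("top"); W=cloud(c); 
# knob pixels: bright, height>0.1 in region
m=np.zeros((480,640),np.uint8); m[175:215,165:198]=1
k=(m>0)&(W[...,2]>.105)&(W[...,2]<.142)
P=W[k]
# project along vise long dir guess
def rep(a):
    ex=np.array([np.cos(a),np.sin(a)]);ey=np.array([ex[1],-ex[0]])
    return P[:,:2]@ex,P[:,:2]@ey
print(k.sum())
# nut block/jaw tops at z 0.136
b=(W[...,2]>.130)&(W[...,2]<.142); b[:190]=0;b[290:]=0;b[:,:180]=0;b[:,290:]=0
r=cv2.minAreaRect((W[b][:,:2]*1000).astype(np.float32)); print("tops",r,b.sum())
im=c["pixels"][165:255,150:250,::-1]; cv2.imwrite("pics/c_top.png",cv2.resize(im,(800,600) ,interpolation=cv2.INTER_NEAREST) if 0 else cv2.resize(im,None,fx=6.6,fy=6.6,interpolation=cv2.INTER_CUBIC))
cs=viewer.camera("side")
print(W[150:340,150:330][...,2].max())
E
```

```text
507
tops ((557.1002807617188, 58.345821380615234), (204.4356231689453, 64.01435852050781), 48.88798141479492) 1521
1.1208032714532719
```

View pics/c_top.png

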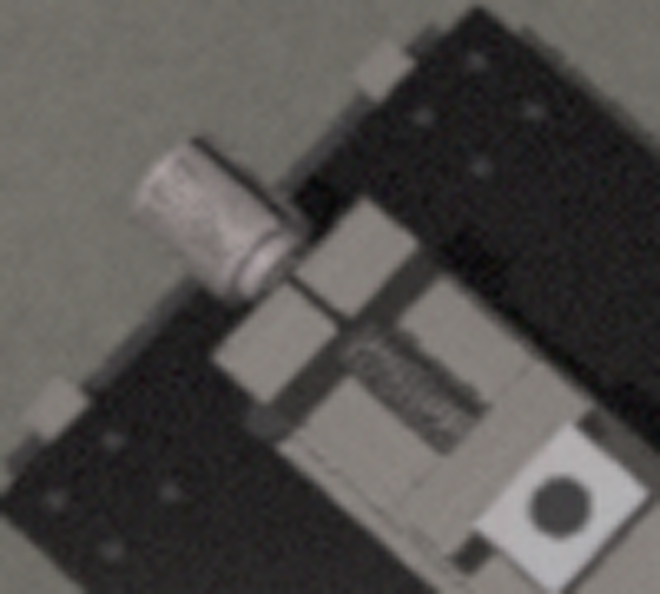

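```bash
python3 - <<'E'
from h import *
c=viewer.camera("top")
A=ray_plane(c,(194.24,206.67),.136);B=ray_plane(c,(202.3,214.2),.136);print(A,B,np.degrees(np.arctan2(*(A-B)[1::-1])))
a=np.radians(49.0);ex=np.array([np.cos(a),np.sin(a)]);ey=np.array([ex[1],-ex[0]])
f=lambda p:(np.array(p)[:2]@ex,np.array(p)[:2]@ey)
print("mark",f(A),f(B),"rect",f([.5571,.0583]),"stage",f([.5192,.01465]))
# nut block corners zoom (368,200),(215,355) front top edge; back (418,245),(265,400)
for u,v in [(368,200),(215,355),(418,245),(265,400)]: print("nut",f(ray_plane(c,(150+u/6.6,165+v/6.6),.136)))
# block top corners? stage corners from zoom b_top/3+(130,150)
for u,v in [(278,48),(60,272),(560,287),(337,525)]: print("stage",f(ray_plane(c,(130+u/3,150+v/3),.05)))
for u,v in [(195,140),(135,195),(300,240),(240,298)]: print("knob",f(ray_plane(c,(150+u/6.6,165+v/6.6),.117)))
E
```

```text
[0.59493774 0.1010956  0.136     ] [0.58017821 0.08500274 0.136     ] 47.474598834008155
mark (np.float64(0.4666120946730211), np.float64(0.3826805250098192)) (np.float64(0.4447835352107621), np.float64(0.3820992399727836)) rect (np.float64(0.4094900535775992), np.float64(0.3822004657519597)) stage (np.float64(0.351682343202135), np.float64(0.3822339492769523))
nut (np.float64(0.46568471719884325), np.float64(0.41350500913762217))
nut (np.float64(0.46671484151371834), np.float64(0.35089222763167693))
nut (np.float64(0.4454287071981287), np.float64(0.41324366437050636))
nut (np.float64(0.4466425101925986), np.float64(0.3507994767200128))
stage (np.float64(0.5142370112207009), np.float64(0.49060954188321204))
stage (np.float64(0.5156601201783584), np.float64(0.27536759988743353))
stage (np.float64(0.2522370912198742), np.float64(0.4925784334213658))
stage (np.float64(0.25725663653895336), np.float64(0.2748126870798994))
knob (np.float64(0.5239662298387601), np.float64(0.3945901194024539))
knob (np.float64(0.5254430865367722), np.float64(0.37067997061871016))
knob (np.float64(0.47912187873215273), np.float64(0.39292969951645385))
knob (np.float64(0.48010121777339226), np.float64(0.36851046974956075))
```

Request:
play_rows(commands=[{"tx":62.4,"ty":-43.9,"az":-0.4725},{"tx":62.4,"ty":-43.9,"az":-0.4725},{"tx":62.4,"ty":-43.9,"az":-0.4725},{"tx":62.4,"ty":-43.9,"az":-0.4725},{"tx":62.4,"ty":-43.9,"az":-0.4725},{"tx":62.4,"ty":-43.9,"az":-0.4725},{"tx":62.4,"ty":-43.9,"az":-0.4725},{"tx":62.4,"ty":-43.9,"az":-0.4725},{"tx":62.4,"ty":-43.9,"az":-0.4725},{"tx":62.4,"ty":-43.9,"az":-0.4725},{"tx":62.4,"ty":-43.9,"az":-0.4725},{"tx":62.4,"ty":-43.9,"az":-0.4725},{"tx":62.4,"ty":-43.9,"az":-0.4725},{"tx":62.4,"ty":-43.9,"az":-0.4725},{"tx":62.4,"ty":-43.9,"az":-0.4725},{"tx":62.4,"ty":-43.9,"az":-0.4725},{"tx":62.4,"ty":-43.9,"az":-0.4725},{"tx":62.4,"ty":-43.9,"az":-0.4725},{"tx":62.4,"ty":-43.9,"az":-0.4725}], grip=0, newtons=40)

```text
invalid input at $.commands[0]: expected keys tx, ty, tz, ax, ay, az
```

Request:
play_rows(commands=[{"tx":62.4,"ty":-43.9,"tz":0,"ax":0,"ay":0,"az":-0.4725},{"tx":62.4,"ty":-43.9,"tz":0,"ax":0,"ay":0,"az":-0.4725},{"tx":62.4,"ty":-43.9,"tz":0,"ax":0,"ay":0,"az":-0.4725},{"tx":62.4,"ty":-43.9,"tz":0,"ax":0,"ay":0,"az":-0.4725},{"tx":62.4,"ty":-43.9,"tz":0,"ax":0,"ay":0,"az":-0.4725},{"tx":62.4,"ty":-43.9,"tz":0,"ax":0,"ay":0,"az":-0.4725},{"tx":62.4,"ty":-43.9,"tz":0,"ax":0,"ay":0,"az":-0.4725},{"tx":62.4,"ty":-43.9,"tz":0,"ax":0,"ay":0,"az":-0.4725},{"tx":62.4,"ty":-43.9,"tz":0,"ax":0,"ay":0,"az":-0.4725},{"tx":62.4,"ty":-43.9,"tz":0,"ax":0,"ay":0,"az":-0.4725},{"tx":62.4,"ty":-43.9,"tz":0,"ax":0,"ay":0,"az":-0.4725},{"tx":62.4,"ty":-43.9,"tz":0,"ax":0,"ay":0,"az":-0.4725},{"tx":62.4,"ty":-43.9,"tz":0,"ax":0,"ay":0,"az":-0.4725},{"tx":62.4,"ty":-43.9,"tz":0,"ax":0,"ay":0,"az":-0.4725},{"tx":62.4,"ty":-43.9,"tz":0,"ax":0,"ay":0,"az":-0.4725},{"tx":62.4,"ty":-43.9,"tz":0,"ax":0,"ay":0,"az":-0.4725},{"tx":62.4,"ty":-43.9,"tz":0,"ax":0,"ay":0,"az":-0.4725},{"tx":62.4,"ty":-43.9,"tz":0,"ax":0,"ay":0,"az":-0.4725},{"tx":62.4,"ty":-43.9,"tz":0,"ax":0,"ay":0,"az":-0.4725}], grip=0, newtons=40)

```text
time: 2.3
ee_pos: [0.62, 0.1282, 0.2509]
tcp_rot: [180.0, -0.0, 48.9]
wrist_force: [-0.1, -0.4, 0.5]
opening: 0.0001
```

```bash
cat > look.py <<'E'
from h import *
import sys
n=sys.argv[1]
o=bot.get_obs(); c=viewer.camera("wrist"); cv2.imwrite(f"pics/{n}.png",c["pixels"][:,:,::-1])
T=c["tool_from_camera"]
Rt=R.from_euler("xyz",o["tcp_rot"],degrees=True).as_matrix()
Rc=Rt@T[:3,:3]; pc=Rt@T[:3,3]+o["ee_pos"]
print(o["ee_pos"],o["tcp_rot"],o["q"].round(1),o["wrist_force"].round(1))
a=np.radians(48.95);ex=np.array([np.cos(a),np.sin(a),0]);ey=np.array([ex[1],-ex[0],0])
def pr(p):
    q=Rc.T@(p-pc); return (np.array([c["fx"]*q[0],c["fy"]*q[1]])/q[2]+[c["cx"],c["cy"]]).round(0)
# expected knob: end face centre and tops
for nm,u,v,z in [("axis end",.519,.3824,.117),("top end",.519,.3824,.134),("top nut end",.481,.3824,.134),("nut mark",.456,.3824,.136)]:
    print(nm,pr(u*ex+v*ey+[0,0,z]))
E
python3 look.py d1
```

```text
[0.61996916 0.12821287 0.25090732] [ 1.79975271e+02 -1.48737090e-02  4.88730695e+01] [ 11.7  16.9  24.   97.   -0.  142.8] [-0.1 -0.4  0.5]
axis end [317. 218.]
top end [317. 224.]
top nut end [317. 282.]
nut mark [317. 319.]
```

View pics/d1.png

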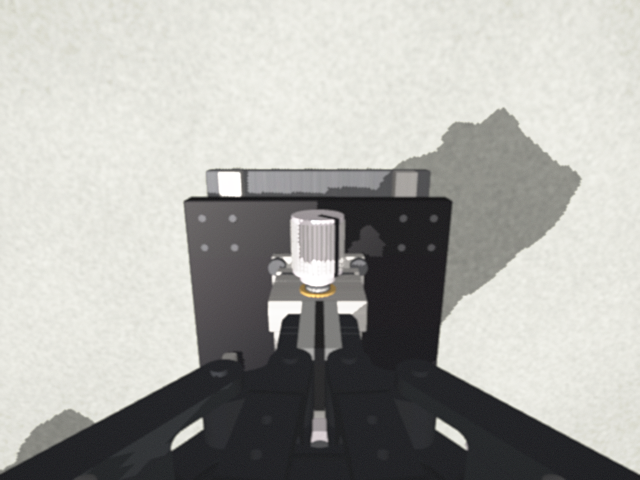

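```bash
cat > ang.py <<'E'
# line pose: expected pixel of line at barrel middle for angles
from look import *
E
cat >> look.py <<'E'
if len(sys.argv)>2:
    uo=float(sys.argv[2]) # knob middle u
    for t in np.arange(-1.4,1.41,.2):
        q=lambda u:pr(u*ex+(.3824+.017*np.sin(t))*ey+[0,0,.117+.017*np.cos(t)])
        print(round(t,1),q(uo+.019),q(uo),q(uo-.019))
s=c["pixels"][190:310,240:400,::-1]; cv2.imwrite(f"pics/{n}z.png",cv2.resize(s,None,fx=5,fy=5,interpolation=cv2.INTER_CUBIC))
E
python3 look.py d2 .501
```

```text
[0.62001659 0.12812498 0.25107353] [ 1.79964483e+02 -3.21976378e-02  4.88625533e+01] [ 11.7  16.9  24.   97.   -0.  142.8] [0.5 0.4 0.4]
axis end [317. 218.]
top end [317. 224.]
top nut end [317. 282.]
nut mark [317. 319.]
-1.4 [291. 217.] [291. 246.] [292. 273.]
-1.2 [292. 218.] [292. 247.] [293. 274.]
-1.0 [294. 219.] [295. 248.] [295. 276.]
-0.8 [297. 220.] [298. 250.] [298. 277.]
-0.6 [301. 221.] [302. 251.] [302. 279.]
-0.4 [306. 222.] [306. 251.] [307. 280.]
-0.2 [311. 222.] [311. 252.] [312. 280.]
-0.0 [317. 222.] [317. 252.] [317. 280.]
0.2 [322. 222.] [322. 252.] [322. 280.]
0.4 [327. 222.] [327. 251.] [327. 280.]
0.6 [332. 221.] [332. 250.] [332. 279.]
0.8 [336. 220.] [336. 249.] [336. 277.]
1.0 [339. 219.] [339. 248.] [339. 276.]
1.2 [342. 218.] [341. 247.] [341. 274.]
1.4 [343. 217.] [342. 245.] [342. 272.]
```

View pics/d2z.png

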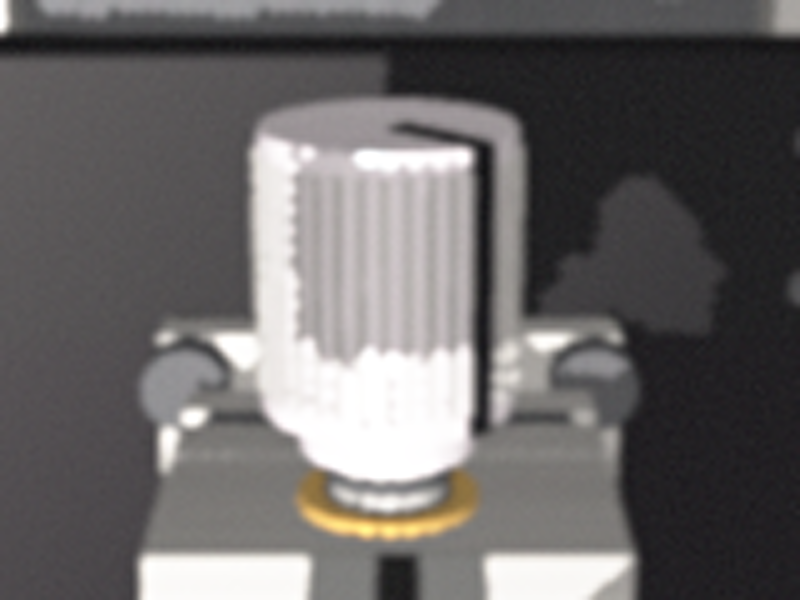

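Request:
play_rows(commands=[{"tx":0,"ty":-0.1,"tz":4.6,"ax":0,"ay":0,"az":0},{"tx":0,"ty":-0.1,"tz":9.3,"ax":0,"ay":0,"az":0},{"tx":0,"ty":-0.1,"tz":9.3,"ax":0,"ay":0,"az":0},{"tx":0,"ty":-0.1,"tz":9.3,"ax":0,"ay":0,"az":0},{"tx":0,"ty":-0.1,"tz":9.3,"ax":0,"ay":0,"az":0}])

```text
time: 2.9
ee_pos: [0.6196, 0.1294, 0.1582]
tcp_rot: [180.0, -0.0, 48.9]
wrist_force: [0.1, 0.4, 0.3]
opening: -0.0002
```

```bash
python3 look.py d3
```

```text
[0.6195593  0.1294387  0.15815866] [ 1.79974516e+02 -2.93557545e-02  4.88949022e+01] [ 11.8  15.5  12.   86.4  -0.  142.9] [0.1 0.4 0.3]
axis end [319. 267.]
top end [319. 282.]
top nut end [319. 366.]
nut mark [319. 419.]
```

View pics/d3.png

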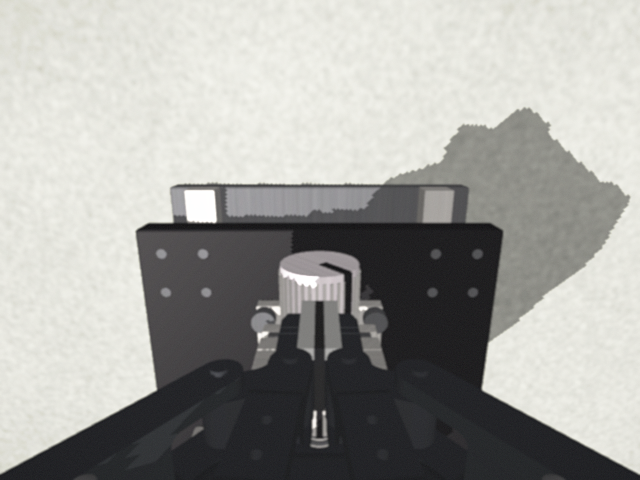

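Request:
play_rows(commands=[{"tx":0,"ty":0,"tz":0.4,"ax":0,"ay":0,"az":0},{"tx":0,"ty":0,"tz":0.5,"ax":0,"ay":0,"az":0},{"tx":0,"ty":0,"tz":0.55,"ax":0,"ay":0,"az":0}])

```text
time: 3.25
ee_pos: [0.6199, 0.13, 0.1527]
tcp_rot: [179.9, -0.0, 48.9]
wrist_force: [-2.1, -1.4, 8.7]
opening: -0.0002
```

Request:
play_rows(commands=[{"tx":0,"ty":0,"tz":0,"ax":0,"ay":0,"az":0},{"tx":0,"ty":0,"tz":0.03,"ax":0,"ay":0,"az":0},{"tx":0,"ty":0,"tz":0.03,"ax":0,"ay":0,"az":0}])

```text
time: 3.55
ee_pos: [0.6199, 0.1299, 0.1528]
tcp_rot: [179.9, -0.1, 48.9]
wrist_force: [-1.9, -1.3, 7.4]
opening: 0.0
```

Request:
play_rows(commands=[{"tx":0,"ty":0,"tz":0.05,"ax":0,"ay":0,"az":0},{"tx":0,"ty":0.425,"tz":0.076,"ax":0.12,"ay":0,"az":0},{"tx":0,"ty":0.844,"tz":0.152,"ax":0.24,"ay":0,"az":0},{"tx":0,"ty":1.251,"tz":0.277,"ax":0.36,"ay":0,"az":0},{"tx":0,"ty":1.639,"tz":0.451,"ax":0.48,"ay":0,"az":0},{"tx":0,"ty":2.004,"tz":0.67,"ax":0.6,"ay":0,"az":0}])

```text
time: 4.15
ee_pos: [0.6356, 0.1171, 0.1465]
tcp_rot: [-145.5, -0.2, 48.9]
wrist_force: [4.5, -1.1, 7.5]
opening: -0.0
```

```bash
python3 look.py d4
```

```text
[0.63561576 0.11709247 0.1465308 ] [-145.46126217   -0.2174204    48.87557436] [  1.3  44.6  44.6 116.7  22.6 126.9] [ 4.5 -1.1  7.5]
axis end [319. 274.]
top end [294. 287.]
top nut end [296. 372.]
nut mark [294. 425.]
```

View pics/d4.png

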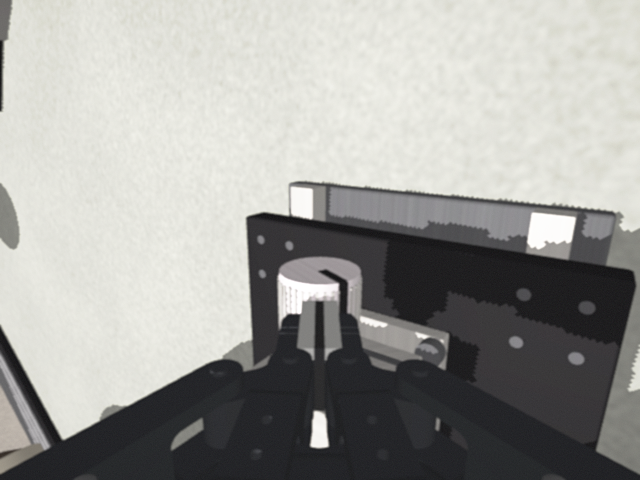

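Request:
play_rows(commands=[{"tx":0,"ty":0,"tz":-0.5,"ax":0,"ay":0,"az":0},{"tx":0,"ty":-0.583,"tz":-0.458,"ax":-0.1444,"ay":0,"az":0},{"tx":0,"ty":-1.154,"tz":-0.332,"ax":-0.2889,"ay":0,"az":0},{"tx":0,"ty":-1.701,"tz":-0.126,"ax":-0.4333,"ay":0,"az":0},{"tx":0,"ty":-2.211,"tz":0.157,"ax":-0.5778,"ay":0,"az":0},{"tx":0,"ty":-2.676,"tz":0.51,"ax":-0.7222,"ay":0,"az":0},{"tx":0,"ty":-3.086,"tz":0.927,"ax":-0.8667,"ay":0,"az":0},{"tx":0,"ty":-3.432,"tz":1.399,"ax":-1.0111,"ay":0,"az":0},{"tx":0,"ty":-3.705,"tz":1.916,"ax":-1.1556,"ay":0,"az":0},{"tx":0,"ty":-3.903,"tz":2.467,"ax":-1.3,"ay":0,"az":0},{"tx":0,"ty":-3.421,"tz":2.6,"ax":-1.3,"ay":0,"az":0}])

```text
time: 5.3
ee_pos: [0.5996, 0.1463, 0.1403]
tcp_rot: [139.8, 0.2, 49.2]
wrist_force: [-29.7, 5.8, 25.7]
opening: -0.0002
```

```bash
python3 look.py d5
```

```text
[0.59955429 0.1463015  0.14027867] [139.76153593   0.23878122  49.16609966] [ 28.9  -1.9 -16.7  59.  -37.4 154.1] [-29.7   5.8  25.7]
axis end [331. 271.]
top end [360. 283.]
top nut end [357. 368.]
nut mark [359. 421.]
```

View pics/d5.png

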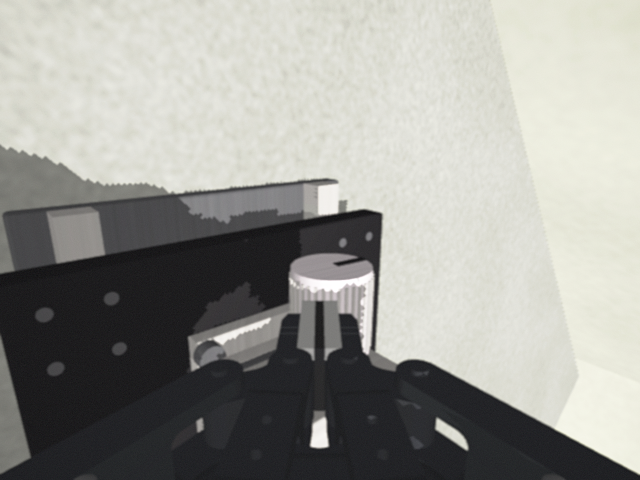

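Request:
play_rows(commands=[{"tx":0,"ty":0,"tz":-0.5,"ax":0,"ay":0,"az":0},{"tx":0,"ty":0,"tz":-0.5,"ax":0,"ay":0,"az":0}])

```text
time: 5.55
ee_pos: [0.6004, 0.1475, 0.1472]
tcp_rot: [140.0, -0.1, 49.0]
wrist_force: [-0.2, -0.2, 0.5]
opening: -0.0002
```

```bash
cat >st.py <<'E'
from h import *
o=bot.get_obs(); p=o["ee_pos"]; a=np.radians(48.95)
v=p[0]*np.sin(a)-p[1]*np.cos(a)-.3824; u=p[0]*np.cos(a)+p[1]*np.sin(a); f=o["wrist_force"]
ph=(o["tcp_rot"][0]%360)-180
print("t",o["time"],"u",u,"dv",v,"dz",p[2]-.117,"R",np.hypot(v,p[2]-.117),"ang",np.degrees(np.arctan2(v,p[2]-.117)),"tilt",ph,"Fv",f[0]*np.sin(a)-f[1]*np.cos(a),"Fu",f[0]*np.cos(a)+f[1]*np.sin(a),"Fz",f[2]); print(o["qd"].round(1),o["q"].round(1))
E
python3 st.py
```

```text
t 5.55 u 0.5055360598693278 dv -0.02654690013733202 dz 0.03018039689248915 R 0.04019445563121421 ang -41.335097282177976 tilt -40.03887426515527 Fv -0.03856094512782966 Fu -0.2652134506956124 Fz 0.5044057029930495
[-0.5  0.5 -0.3 -1.  -0.3 -0.3] [ 28.9  -1.9 -15.9  59.9 -37.1 154.5]
```

Request:
play_rows(commands=[{"tx":0,"ty":0,"tz":0.3,"ax":0,"ay":0,"az":0},{"tx":0,"ty":0,"tz":0.42,"ax":0,"ay":0,"az":0},{"tx":0,"ty":0,"tz":0.45,"ax":0,"ay":0,"az":0},{"tx":0,"ty":0,"tz":0.45,"ax":0,"ay":0,"az":0}])

```text
time: 5.95
ee_pos: [0.6025, 0.1456, 0.1438]
tcp_rot: [139.9, -0.1, 49.0]
wrist_force: [-8.3, 3.4, 8.6]
opening: -0.0002
```

```bash
python3 st.py
```

```text
t 5.95 u 0.5054468754350334 dv -0.02361983986690025 dz 0.026789652382304505 R 0.03571529518431457 ang -41.401906408455964 tilt -40.08765372361529 Fv -8.509284011222245 Fu -2.858336898025539 Fz 8.59304435664831
[ 0.  -0.   0.1 -0.  -0.1  0.1] [ 28.6  -1.8 -16.2  59.2 -37.1 154.1]
```

Request:
play_rows(commands=[{"tx":0,"ty":0.466,"tz":0.035,"ax":0.13,"ay":0,"az":0},{"tx":0,"ty":0.923,"tz":0.131,"ax":0.26,"ay":0,"az":0},{"tx":0,"ty":1.363,"tz":0.284,"ax":0.39,"ay":0,"az":0},{"tx":0,"ty":1.779,"tz":0.493,"ax":0.52,"ay":0,"az":0},{"tx":0,"ty":2.164,"tz":0.754,"ax":0.65,"ay":0,"az":0},{"tx":0,"ty":2.511,"tz":1.062,"ax":0.78,"ay":0,"az":0},{"tx":0,"ty":2.815,"tz":1.412,"ax":0.91,"ay":0,"az":0},{"tx":0,"ty":3.07,"tz":1.798,"ax":1.04,"ay":0,"az":0},{"tx":0,"ty":3.273,"tz":2.213,"ax":1.17,"ay":0,"az":0},{"tx":0,"ty":3.421,"tz":2.65,"ax":1.3,"ay":0,"az":0}])

```text
time: 6.95
ee_pos: [0.636, 0.1163, 0.146]
tcp_rot: [-145.4, -0.2, 48.8]
wrist_force: [3.9, -0.2, 7.2]
opening: -0.0003
```

```bash
python3 st.py; python3 look.py d6
```

```text
t 6.95 u 0.5054218875018405 dv 0.02083484091641591 dz 0.029029205241978176 R 0.03573213333952021 ang 35.667759620599945 tilt 34.58016912836251 Fv 3.0833224162403123 Fu 2.4095431522846953 Fz 7.242080078600403
[-17.6  74.1  83.2  77.7  39.5 -39.2] [  1.2  44.7  44.6 116.7  22.7 126.9]
[0.63601356 0.1163459  0.14602921] [-145.41983087   -0.23943709   48.80592868] [  1.2  44.7  44.6 116.7  22.7 126.9] [ 3.9 -0.2  7.2]
axis end [317. 274.]
top end [292. 287.]
top nut end [294. 372.]
nut mark [292. 425.]
```

View pics/d6.png

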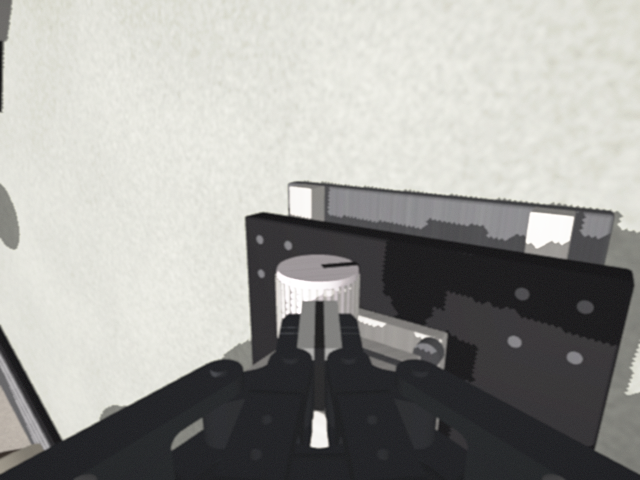

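Request:
play_rows(commands=[{"tx":0,"ty":0,"tz":-0.5,"ax":0,"ay":0,"az":0},{"tx":0,"ty":-0.583,"tz":-0.458,"ax":-0.1444,"ay":0,"az":0},{"tx":0,"ty":-1.154,"tz":-0.332,"ax":-0.2889,"ay":0,"az":0},{"tx":0,"ty":-1.701,"tz":-0.126,"ax":-0.4333,"ay":0,"az":0},{"tx":0,"ty":-2.211,"tz":0.157,"ax":-0.5778,"ay":0,"az":0},{"tx":0,"ty":-2.676,"tz":0.51,"ax":-0.7222,"ay":0,"az":0},{"tx":0,"ty":-3.086,"tz":0.927,"ax":-0.8667,"ay":0,"az":0},{"tx":0,"ty":-3.432,"tz":1.399,"ax":-1.0111,"ay":0,"az":0},{"tx":0,"ty":-3.705,"tz":1.916,"ax":-1.1556,"ay":0,"az":0},{"tx":0,"ty":-3.903,"tz":2.467,"ax":-1.3,"ay":0,"az":0},{"tx":0,"ty":-3.903,"tz":2.467,"ax":-1.3,"ay":0,"az":0},{"tx":0,"ty":-3.614,"tz":2.547,"ax":-1.3,"ay":0,"az":0},{"tx":0,"ty":-3.498,"tz":2.579,"ax":-1.3,"ay":0,"az":0},{"tx":0,"ty":-3.469,"tz":2.587,"ax":-1.3,"ay":0,"az":0}])

```text
time: 8.4
ee_pos: [0.6034, 0.1451, 0.1447]
tcp_rot: [140.0, -0.1, 48.9]
wrist_force: [-8.2, 3.9, 6.5]
opening: 0.0001
```

```bash
python3 st.py
```

```text
t 8.4 u 0.5056959354006404 dv -0.02261408119143521 dz 0.027656438937094005 R 0.035724995210832895 ang -39.27213540840922 tilt -40.02216586467978 Fv -8.760976567273188 Fu -2.415488662410676 Fz 6.519219523545967
[-0.2 -0.   0.1 -0.3 -0.1 -0.2] [ 28.5  -1.8 -16.1  59.3 -37.  154.1]
```

Good, 11 N. Stroke 2.

Request:
play_rows(commands=[{"tx":0,"ty":0.466,"tz":0.035,"ax":0.13,"ay":0,"az":0},{"tx":0,"ty":0.923,"tz":0.131,"ax":0.26,"ay":0,"az":0},{"tx":0,"ty":1.363,"tz":0.284,"ax":0.39,"ay":0,"az":0},{"tx":0,"ty":1.779,"tz":0.493,"ax":0.52,"ay":0,"az":0},{"tx":0,"ty":2.164,"tz":0.754,"ax":0.65,"ay":0,"az":0},{"tx":0,"ty":2.511,"tz":1.062,"ax":0.78,"ay":0,"az":0},{"tx":0,"ty":2.815,"tz":1.412,"ax":0.91,"ay":0,"az":0},{"tx":0,"ty":3.07,"tz":1.798,"ax":1.04,"ay":0,"az":0},{"tx":0,"ty":3.273,"tz":2.213,"ax":1.17,"ay":0,"az":0},{"tx":0,"ty":3.421,"tz":2.65,"ax":1.3,"ay":0,"az":0}])

```text
time: 9.4
ee_pos: [0.6366, 0.1152, 0.1462]
tcp_rot: [-145.4, -0.3, 48.7]
wrist_force: [0.2, -1.2, -0.2]
opening: -0.0
```

```bash
python3 st.py
```

```text
t 9.4 u 0.5049334114850029 dv 0.022064067324353343 dz 0.02920028382046687 R 0.03659890219787222 ang 37.07511011864689 tilt 34.60054717719572 Fv 0.9105543448762469 Fu -0.7928590670160536 Fz -0.21263008660825222
[-17.6  74.1  83.1  77.6  39.4 -39.2] [  1.1  44.8  44.7 116.8  22.7 126.9]
```

Request:
play_rows(commands=[{"tx":0,"ty":0,"tz":-0.5,"ax":0,"ay":0,"az":0},{"tx":0,"ty":-0.583,"tz":-0.458,"ax":-0.1444,"ay":0,"az":0},{"tx":0,"ty":-1.154,"tz":-0.332,"ax":-0.2889,"ay":0,"az":0},{"tx":0,"ty":-1.701,"tz":-0.126,"ax":-0.4333,"ay":0,"az":0},{"tx":0,"ty":-2.211,"tz":0.157,"ax":-0.5778,"ay":0,"az":0},{"tx":0,"ty":-2.676,"tz":0.51,"ax":-0.7222,"ay":0,"az":0},{"tx":0,"ty":-3.086,"tz":0.927,"ax":-0.8667,"ay":0,"az":0},{"tx":0,"ty":-3.432,"tz":1.399,"ax":-1.0111,"ay":0,"az":0},{"tx":0,"ty":-3.705,"tz":1.916,"ax":-1.1556,"ay":0,"az":0},{"tx":0,"ty":-3.903,"tz":2.467,"ax":-1.3,"ay":0,"az":0},{"tx":0,"ty":-3.903,"tz":2.467,"ax":-1.3,"ay":0,"az":0},{"tx":0,"ty":-3.614,"tz":2.547,"ax":-1.3,"ay":0,"az":0},{"tx":0,"ty":-3.498,"tz":2.579,"ax":-1.3,"ay":0,"az":0},{"tx":0,"ty":-3.469,"tz":2.587,"ax":-1.3,"ay":0,"az":0}])

```text
time: 10.8
ee_pos: [0.6038, 0.1451, 0.1449]
tcp_rot: [140.0, -0.1, 48.9]
wrist_force: [-7.6, 4.0, 6.1]
opening: 0.0003
```

```bash
python3 st.py; python3 look.py d7 .505
```

```text
t 10.8 u 0.5058859416044206 dv -0.022350235208421554 dz 0.027917662094916848 R 0.03576211502019593 ang -38.67995721294004 tilt -40.01696411161521 Fv -8.373106255757568 Fu -1.9736896157196515 Fz 6.108308081819394
[-0.  -0.   0.  -0.2 -0.1 -0.1] [ 28.5  -1.7 -16.   59.3 -37.  154.1]
[0.60375086 0.14505625 0.14491766] [139.98303589  -0.14833359  48.86802059] [ 28.5  -1.7 -16.   59.3 -37.  154.1] [-7.6  4.   6.1]
axis end [316. 274.]
top end [344. 286.]
top nut end [343. 371.]
nut mark [345. 423.]
-1.4 [288. 274.] [289. 319.] [290. 361.]
-1.2 [295. 276.] [296. 321.] [297. 363.]
-1.0 [303. 277.] [303. 323.] [304. 365.]
-0.8 [311. 278.] [312. 323.] [312. 366.]
-0.6 [320. 278.] [321. 323.] [321. 366.]
-0.4 [329. 277.] [329. 323.] [329. 365.]
-0.2 [337. 276.] [337. 321.] [336. 363.]
-0.0 [344. 274.] [344. 319.] [343. 360.]
0.2 [350. 272.] [349. 316.] [348. 357.]
0.4 [354. 269.] [353. 313.] [352. 353.]
0.6 [357. 267.] [356. 309.] [355. 349.]
0.8 [357. 264.] [356. 306.] [355. 345.]
1.0 [356. 261.] [355. 303.] [354. 341.]
1.2 [354. 259.] [353. 299.] [352. 338.]
1.4 [350. 257.] [349. 297.] [349. 334.]
```

View pics/d7.png

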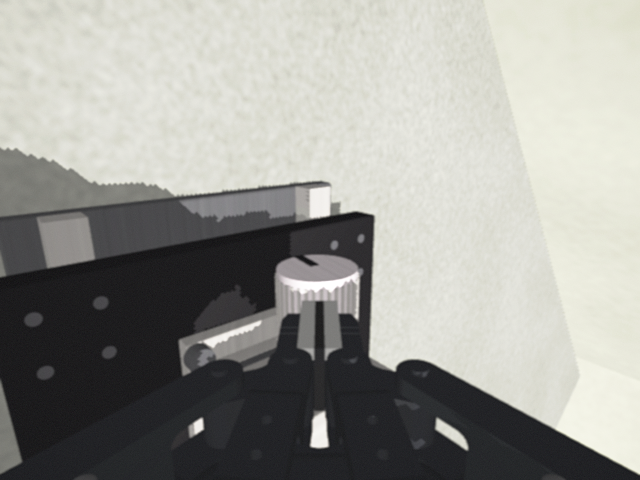

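```bash
cat > face.py <<'E'
# usage: face.py name theta_guess : detects dark line on end face, gives angle
from h import *
import sys
n=sys.argv[1]; g=float(sys.argv[2])
o=bot.get_obs(); c=viewer.camera("wrist")
T=c["tool_from_camera"]; Rt=R.from_euler("xyz",o["tcp_rot"],degrees=True).as_matrix()
Rc=Rt@T[:3,:3]; pc=Rt@T[:3,3]+o["ee_pos"]
a=np.radians(48.95);ex=np.array([np.cos(a),np.sin(a),0]);ey=np.array([ex[1],-ex[0],0])
uend=.386+.132+.004*g/6.283
v,u=np.mgrid[:480,:640]
D=np.stack([(u-c["cx"])/c["fx"],(v-c["cy"])/c["fy"],np.ones(u.shape)],-1)@Rc.T
t=(uend-pc@ex)/(D@ex); P=pc+D*t[...,None]
dv=P@ey-.3824; dz=P[...,2]-.117
gray=c["pixels"].mean(-1)
r=np.hypot(dv,dz)
m=(r<.0155)&(gray<75)&(t>0)
m=cv2.morphologyEx(m.astype(np.uint8),cv2.MORPH_OPEN,np.ones((1,1)))>0
w=np.stack([dv[m],dz[m]],-1)
nn,lab,st,ce=cv2.connectedComponentsWithStats(m.astype(np.uint8))
for i in range(1,nn):
    if st[i,4]<8: continue
    k=lab==i
    q=np.stack([dv[k],dz[k]],-1); mu=q.mean(0); 
    d=np.linalg.svd(q-mu)[2][0]; d*=np.sign(d@mu) or 1
    print("comp",st[i],ce[i].round(1),"centroid angle",np.arctan2(*mu).round(3),"dir angle",np.arctan2(*d).round(3), "len",np.ptp((q-mu)@d).round(4))
s=c["pixels"][210:310,240:400,::-1]; cv2.imwrite(f"pics/{n}.png",cv2.resize(s,None,fx=5,fy=5,interpolation=cv2.INTER_CUBIC))
E
python3 face.py e1 3.3
```

```text
comp [303 261  14   5  42] [309.9 262.6] centroid angle 2.686 dir angle 3.055 len 0.0069
```

View pics/e1.png

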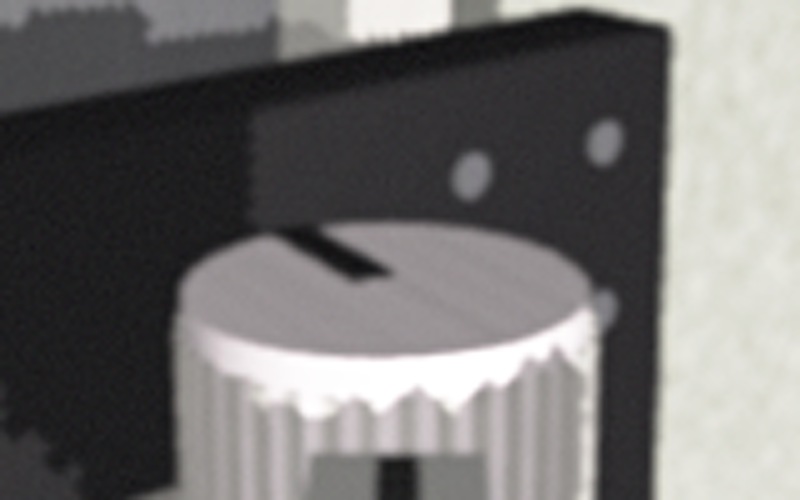

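Request:
play_rows(commands=[{"tx":0,"ty":0.381,"tz":0.022,"ax":0.13,"ay":0,"az":0},{"tx":0,"ty":0.833,"tz":0.106,"ax":0.26,"ay":0,"az":0},{"tx":0,"ty":1.269,"tz":0.246,"ax":0.39,"ay":0,"az":0},{"tx":0,"ty":1.68,"tz":0.442,"ax":0.52,"ay":0,"az":0},{"tx":0,"ty":2.06,"tz":0.69,"ax":0.65,"ay":0,"az":0},{"tx":0,"ty":2.402,"tz":0.986,"ax":0.78,"ay":0,"az":0},{"tx":0,"ty":2.701,"tz":1.323,"ax":0.91,"ay":0,"az":0},{"tx":0,"ty":2.952,"tz":1.696,"ax":1.04,"ay":0,"az":0},{"tx":0,"ty":3.15,"tz":2.099,"ax":1.17,"ay":0,"az":0},{"tx":0,"ty":3.293,"tz":2.523,"ax":1.3,"ay":0,"az":0},{"tx":0,"ty":3.293,"tz":2.523,"ax":1.3,"ay":0,"az":0}])

```text
time: 12.0
ee_pos: [0.6391, 0.1132, 0.1424]
tcp_rot: [-145.4, -0.3, 48.4]
wrist_force: [9.3, -5.1, 10.5]
opening: -0.0001
```

```bash
python3 st.py; python3 face.py e2 4.3
```

```text
t 12.0 u 0.5050772889982417 dv 0.0252821637288399 dz 0.025388595224642527 R 0.03582971630215078 ang 44.87965314365339 tilt 34.56626537665656 Fv 10.38636681369049 Fu 2.2812609706277245 Fz 10.461402910856176
[ 2.2 -8.8 -5.2 -4.5 -5.4  3.5] [  0.9  45.   44.8 116.5  22.8 127. ]
comp [303 259  13   5  43] [309. 261.] centroid angle -2.73 dir angle -2.993 len 0.0069
```

View pics/e2.png

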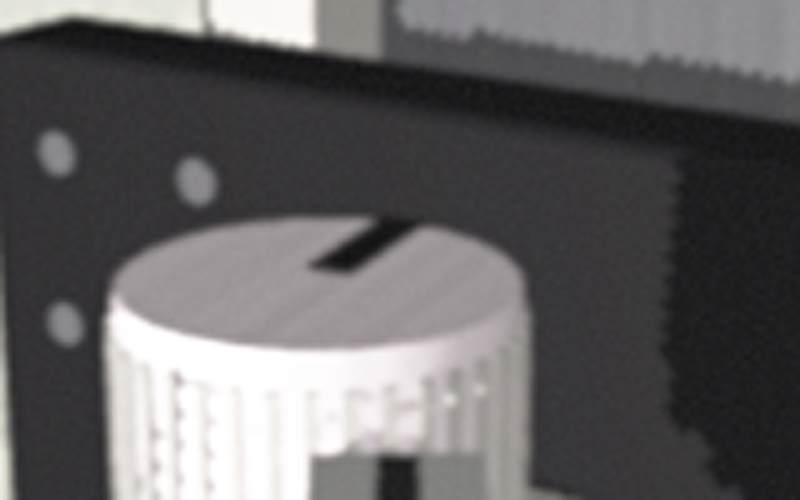

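Request:
play_rows(commands=[{"tx":0,"ty":0,"tz":-1.0,"ax":0,"ay":0,"az":0},{"tx":0,"ty":-0.6,"tz":-1.3,"ax":-0.1,"ay":0,"az":0},{"tx":0,"ty":-1.2,"tz":-1.2,"ax":-0.22,"ay":0,"az":0},{"tx":0,"ty":-1.9,"tz":-0.9,"ax":-0.34,"ay":0,"az":0},{"tx":0,"ty":-2.4,"tz":-0.6,"ax":-0.46,"ay":0,"az":0},{"tx":0,"ty":-2.7,"tz":-0.45,"ax":-0.55,"ay":0,"az":0},{"tx":0,"ty":-2.8,"tz":-0.35,"ax":-0.6,"ay":0,"az":0},{"tx":0,"ty":-2.8,"tz":-0.35,"ax":-0.6,"ay":0,"az":0},{"tx":0,"ty":-2.8,"tz":-0.35,"ax":-0.6,"ay":0,"az":0}])

```text
time: 12.95
ee_pos: [0.6182, 0.1314, 0.1644]
tcp_rot: [-179.9, -0.1, 48.9]
wrist_force: [1.0, -0.4, -0.5]
opening: 0.0002
```

```bash
python3 st.py;python3 face.py e3 3.3
```

```text
t 12.95 u 0.5050923992444492 dv -0.0024405464146122213 dz 0.04737928510166094 R 0.04744210074971751 ang -2.9487471041717876 tilt 0.08743668961218987 Fv 0.9990779806694642 Fu 0.3284587742446935 Fz -0.5292305628391877
[-0.4  1.2  0.4  0.1 -0.2  0. ] [1.190e+01 1.550e+01 1.260e+01 8.710e+01 1.000e-01 1.431e+02]
comp [320 251   8   3  22] [323.8 252. ] centroid angle 3.133 dir angle -2.968 len 0.0037
```

View pics/e3.png

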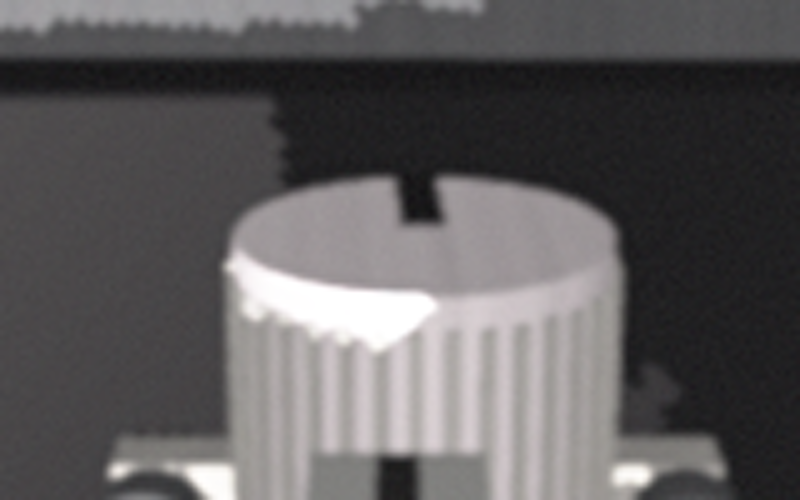

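Request:
play_rows(commands=[{"tx":0,"ty":-0.4,"tz":0.8,"ax":0,"ay":0,"az":0},{"tx":0,"ty":-0.4,"tz":1.1,"ax":0,"ay":0,"az":0},{"tx":0,"ty":-0.4,"tz":1.18,"ax":0,"ay":0,"az":0},{"tx":0,"ty":-0.4,"tz":1.2,"ax":0,"ay":0,"az":0},{"tx":0,"ty":-0.4,"tz":1.2,"ax":0,"ay":0,"az":0}])

```text
time: 13.5
ee_pos: [0.6148, 0.1344, 0.1525]
tcp_rot: [180.0, -0.0, 48.9]
wrist_force: [-2.4, -2.1, 10.4]
opening: -0.0001
```

```bash
python3 st.py
```

```text
t 13.5 u 0.5051103840653923 dv -0.007005152496106948 dz 0.03554202990165213 R 0.03622579262105451 ang -11.149794862319235 tilt -0.006496500264972838 Fv -0.409678559837513 Fu -3.204547218168363 Fz 10.437686860769482
[ 0.1 -0.1  0.   0.  -0.  -0. ] [ 12.3  15.   10.7  85.7   0.  143.4]
```

Request:
play_rows(commands=[{"tx":0,"ty":0.2,"tz":0,"ax":0,"ay":0,"az":0},{"tx":0,"ty":0.5,"tz":0,"ax":0,"ay":0,"az":0},{"tx":0,"ty":0.8,"tz":0,"ax":0,"ay":0,"az":0},{"tx":0,"ty":1.1,"tz":0,"ax":0,"ay":0,"az":0},{"tx":0,"ty":1.3,"tz":0,"ax":0,"ay":0,"az":0},{"tx":0,"ty":1.4,"tz":0,"ax":0,"ay":0,"az":0}])

```text
time: 14.1
ee_pos: [0.6257, 0.1254, 0.1525]
tcp_rot: [180.0, -0.1, 48.9]
wrist_force: [-0.6, 1.1, 8.8]
opening: 0.0001
```

```bash
python3 st.py;python3 face.py e4 4
```

```text
t 14.1 u 0.5055254568224854 dv 0.007095279346654659 dz 0.03554419034098606 R 0.03624544738313091 ang 11.288915448602099 tilt -0.0036519094809364105 Fv -1.1732666683051103 Fu 0.47899647608387647 Fz 8.785039430980715
[-0.7  0.8  0.9 -0.1 -0.1 -0.7] [1.130e+01 1.620e+01 1.220e+01 8.590e+01 1.000e-01 1.424e+02]
comp [285 260  15   4  40] [292.4 261.4] centroid angle -2.778 dir angle -2.143 len 0.0062
```

View pics/e4.png

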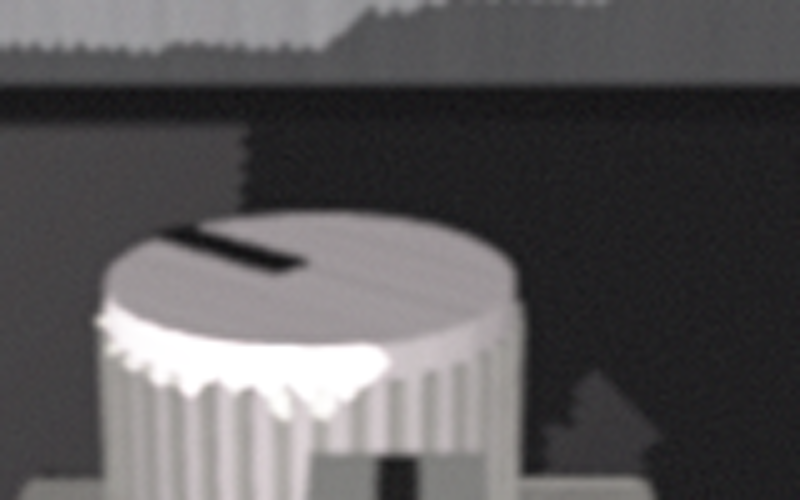

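Request:
play_rows(commands=[{"tx":0,"ty":0,"tz":-0.5,"ax":0,"ay":0,"az":0},{"tx":0,"ty":-0.8,"tz":-0.5,"ax":0,"ay":0,"az":0},{"tx":0,"ty":-1.4,"tz":-0.3,"ax":0,"ay":0,"az":0},{"tx":0,"ty":-1.4,"tz":-0.05,"ax":0,"ay":0,"az":0},{"tx":0,"ty":-1.4,"tz":0,"ax":0,"ay":0,"az":0},{"tx":0,"ty":-1.2,"tz":0,"ax":0,"ay":0,"az":0},{"tx":0,"ty":-0.85,"tz":0,"ax":0,"ay":0,"az":0},{"tx":0,"ty":-0.5,"tz":0,"ax":0,"ay":0,"az":0},{"tx":0,"ty":-0.15,"tz":0,"ax":0,"ay":0,"az":0},{"tx":0,"ty":0,"tz":0,"ax":0,"ay":0,"az":0},{"tx":0,"ty":0,"tz":-0.5,"ax":0,"ay":0,"az":0},{"tx":0,"ty":-0.8,"tz":-0.5,"ax":0,"ay":0,"az":0},{"tx":0,"ty":-1.4,"tz":-0.3,"ax":0,"ay":0,"az":0},{"tx":0,"ty":-1.4,"tz":-0.05,"ax":0,"ay":0,"az":0},{"tx":0,"ty":-1.4,"tz":0,"ax":0,"ay":0,"az":0},{"tx":0,"ty":-1.2,"tz":0,"ax":0,"ay":0,"az":0},{"tx":0,"ty":-0.85,"tz":0,"ax":0,"ay":0,"az":0},{"tx":0,"ty":-0.5,"tz":0,"ax":0,"ay":0,"az":0},{"tx":0,"ty":-0.15,"tz":0,"ax":0,"ay":0,"az":0},{"tx":0,"ty":0,"tz":0,"ax":0,"ay":0,"az":0}])

```text
time: 16.15
ee_pos: [0.6254, 0.1259, 0.1527]
tcp_rot: [180.0, -0.1, 49.0]
wrist_force: [-0.6, 1.4, 7.8]
opening: -0.0001
```

```bash
python3 st.py;python3 face.py e5 5.7
```

```text
t 16.15 u 0.5056247798226862 dv 0.006535395074159067 dz 0.03572340720263954 R 0.03631629401440821 ang 10.367293283420391 tilt -0.044023520087421275 Fv -1.3776313270019758 Fu 0.6127741870819925 Fz 7.787435602585714
[-1.1  1.2  1.4  0.1  0.1 -0.9] [ 11.4  16.2  12.1  85.9   0.  142.4]
comp [278 263  26  18 157] [288.7 271.1] centroid angle -1.025 dir angle -0.355 len 0.0207
```

View pics/e5.png

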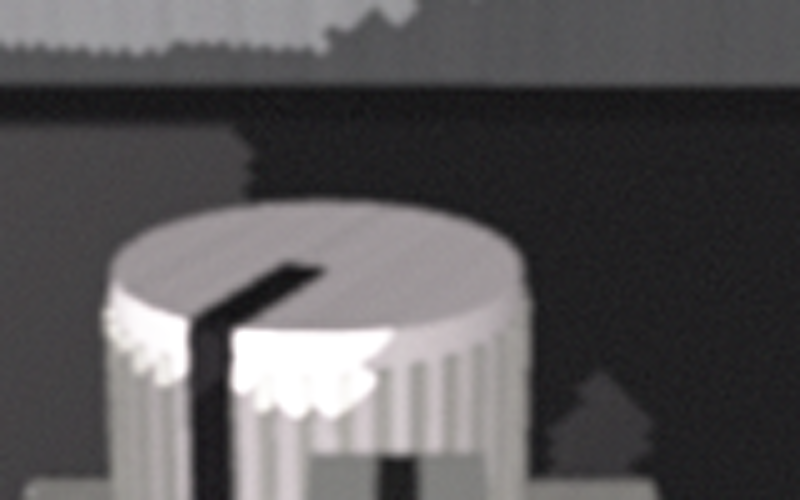

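Request:
play_rows(commands=[{"tx":0,"ty":0,"tz":-0.5,"ax":0,"ay":0,"az":0},{"tx":0,"ty":-0.8,"tz":-0.5,"ax":0,"ay":0,"az":0},{"tx":0,"ty":-1.4,"tz":-0.3,"ax":0,"ay":0,"az":0},{"tx":0,"ty":-1.4,"tz":-0.05,"ax":0,"ay":0,"az":0},{"tx":0,"ty":-1.4,"tz":0.01,"ax":0,"ay":0,"az":0},{"tx":0,"ty":-1.2,"tz":0.01,"ax":0,"ay":0,"az":0},{"tx":0,"ty":-0.85,"tz":0.01,"ax":0,"ay":0,"az":0},{"tx":0,"ty":-0.5,"tz":0.01,"ax":0,"ay":0,"az":0},{"tx":0,"ty":-0.15,"tz":0.01,"ax":0,"ay":0,"az":0},{"tx":0,"ty":0,"tz":0.01,"ax":0,"ay":0,"az":0},{"tx":0,"ty":0,"tz":-0.5,"ax":0,"ay":0,"az":0},{"tx":0,"ty":-0.8,"tz":-0.5,"ax":0,"ay":0,"az":0},{"tx":0,"ty":-1.4,"tz":-0.3,"ax":0,"ay":0,"az":0},{"tx":0,"ty":-1.4,"tz":-0.05,"ax":0,"ay":0,"az":0},{"tx":0,"ty":-1.4,"tz":0.01,"ax":0,"ay":0,"az":0},{"tx":0,"ty":-1.2,"tz":0.01,"ax":0,"ay":0,"az":0},{"tx":0,"ty":-0.85,"tz":0.01,"ax":0,"ay":0,"az":0},{"tx":0,"ty":-0.5,"tz":0.01,"ax":0,"ay":0,"az":0},{"tx":0,"ty":-0.15,"tz":0.01,"ax":0,"ay":0,"az":0},{"tx":0,"ty":0,"tz":0.01,"ax":0,"ay":0,"az":0}])

```text
time: 18.2
ee_pos: [0.6254, 0.1259, 0.1527]
tcp_rot: [180.0, -0.1, 49.0]
wrist_force: [-0.9, 2.0, 8.6]
opening: 0.0002
```

```bash
python3 st.py;python3 face.py e6 7.4
```

```text
t 18.2 u 0.5056098112145629 dv 0.006549489197407443 dz 0.035671691489700716 R 0.03626796634060619 ang 10.40389807810595 tilt -0.04719711572712981 Fv -1.9999547260548631 Fu 0.8924939956457807 Fz 8.613534189085216
[-1.   1.2  1.5  0.2  0.1 -0.9] [ 11.4  16.2  12.1  85.8   0.  142.4]
comp [308 258  30   5  76] [322.6 260.2] centroid angle 2.268 dir angle 1.325 len 0.0128
```

View pics/e6.png

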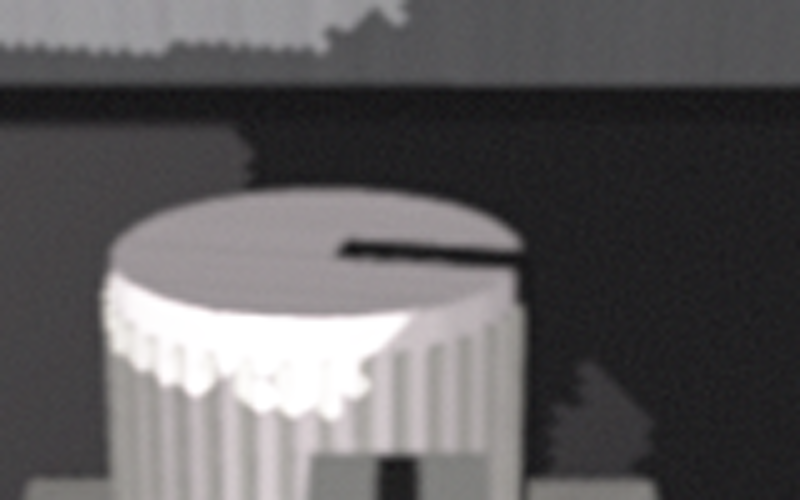

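Request:
play_rows(commands=[{"tx":0,"ty":0,"tz":-0.5,"ax":0,"ay":0,"az":0},{"tx":0,"ty":-0.8,"tz":-0.5,"ax":0,"ay":0,"az":0},{"tx":0,"ty":-1.4,"tz":-0.3,"ax":0,"ay":0,"az":0},{"tx":0,"ty":-1.4,"tz":-0.05,"ax":0,"ay":0,"az":0},{"tx":0,"ty":-1.4,"tz":0.01,"ax":0,"ay":0,"az":0},{"tx":0,"ty":-1.2,"tz":0.01,"ax":0,"ay":0,"az":0},{"tx":0,"ty":-0.85,"tz":0.01,"ax":0,"ay":0,"az":0},{"tx":0,"ty":-0.5,"tz":0.01,"ax":0,"ay":0,"az":0},{"tx":0,"ty":-0.15,"tz":0.01,"ax":0,"ay":0,"az":0},{"tx":0,"ty":0,"tz":0.01,"ax":0,"ay":0,"az":0},{"tx":0,"ty":0,"tz":-0.5,"ax":0,"ay":0,"az":0},{"tx":0,"ty":-0.8,"tz":-0.5,"ax":0,"ay":0,"az":0},{"tx":0,"ty":-1.4,"tz":-0.3,"ax":0,"ay":0,"az":0},{"tx":0,"ty":-1.4,"tz":-0.05,"ax":0,"ay":0,"az":0},{"tx":0,"ty":-1.4,"tz":0.01,"ax":0,"ay":0,"az":0},{"tx":0,"ty":-1.2,"tz":0.01,"ax":0,"ay":0,"az":0},{"tx":0,"ty":-0.85,"tz":0.01,"ax":0,"ay":0,"az":0},{"tx":0,"ty":-0.5,"tz":0.01,"ax":0,"ay":0,"az":0},{"tx":0,"ty":-0.15,"tz":0.01,"ax":0,"ay":0,"az":0},{"tx":0,"ty":0,"tz":0.01,"ax":0,"ay":0,"az":0}])

```text
time: 20.25
ee_pos: [0.6254, 0.1258, 0.1527]
tcp_rot: [179.9, -0.1, 49.0]
wrist_force: [-0.3, 2.3, 9.0]
opening: 0.0004
```

```bash
python3 st.py;python3 face.py e7 9.3
```

```text
t 20.25 u 0.5056192094798709 dv 0.006596809004529247 dz 0.03567833984841577 R 0.036283079022890144 ang 10.475497894584022 tilt -0.055215919840350125 Fv -1.774324665558736 Fu 1.5123296623664597 Fz 8.993909151081885
[-0.9  1.2  1.5  0.3 -0.  -0.8] [ 11.4  16.2  12.1  85.8   0.  142.4]
comp [299 252   8   3  24] [302.5 253. ] centroid angle -3.109 dir angle -2.996 len 0.0034
```

View pics/e7.png

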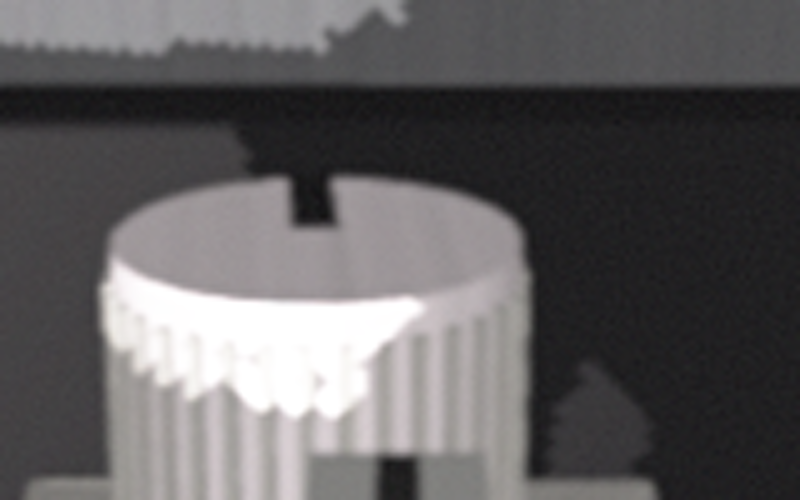

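Request:
play_rows(commands=[{"tx":0,"ty":0,"tz":-0.5,"ax":0,"ay":0,"az":0},{"tx":0,"ty":-0.8,"tz":-0.5,"ax":0,"ay":0,"az":0},{"tx":0,"ty":-1.4,"tz":-0.3,"ax":0,"ay":0,"az":0},{"tx":0,"ty":-1.4,"tz":-0.05,"ax":0,"ay":0,"az":0},{"tx":0,"ty":-1.4,"tz":0.01,"ax":0,"ay":0,"az":0},{"tx":0,"ty":-1.2,"tz":0.01,"ax":0,"ay":0,"az":0},{"tx":0,"ty":-0.85,"tz":0.01,"ax":0,"ay":0,"az":0},{"tx":0,"ty":-0.5,"tz":0.01,"ax":0,"ay":0,"az":0},{"tx":0,"ty":-0.15,"tz":0.01,"ax":0,"ay":0,"az":0},{"tx":0,"ty":0,"tz":0.01,"ax":0,"ay":0,"az":0},{"tx":0,"ty":0,"tz":-0.5,"ax":0,"ay":0,"az":0},{"tx":0,"ty":-0.8,"tz":-0.5,"ax":0,"ay":0,"az":0},{"tx":0,"ty":-1.4,"tz":-0.3,"ax":0,"ay":0,"az":0},{"tx":0,"ty":-1.4,"tz":-0.05,"ax":0,"ay":0,"az":0},{"tx":0,"ty":-1.4,"tz":0.01,"ax":0,"ay":0,"az":0},{"tx":0,"ty":-1.2,"tz":0.01,"ax":0,"ay":0,"az":0},{"tx":0,"ty":-0.85,"tz":0.01,"ax":0,"ay":0,"az":0},{"tx":0,"ty":-0.5,"tz":0.01,"ax":0,"ay":0,"az":0},{"tx":0,"ty":-0.15,"tz":0.01,"ax":0,"ay":0,"az":0},{"tx":0,"ty":0,"tz":0.01,"ax":0,"ay":0,"az":0}])

```text
time: 22.3
ee_pos: [0.6254, 0.1258, 0.1527]
tcp_rot: [179.9, -0.1, 49.0]
wrist_force: [-0.3, 0.9, 9.3]
opening: -0.0
```

```bash
python3 st.py;python3 face.py e8 11.2
```

```text
t 22.3 u 0.5056058087466774 dv 0.006574851431133344 dz 0.03567848777385822 R 0.03627923870715628 ang 10.441355814913836 tilt -0.0600862994734257 Fv -0.8307566146299359 Fu 0.48176923328786525 Fz 9.328209384757569
[-1.   1.2  1.4  0.2 -0.1 -0.9] [ 11.4  16.2  12.1  85.8   0.  142.4]
comp [267 253  32   6  83] [282.4 255.9] centroid angle -2.162 dir angle -1.205 len 0.0135
```

View pics/e8.png

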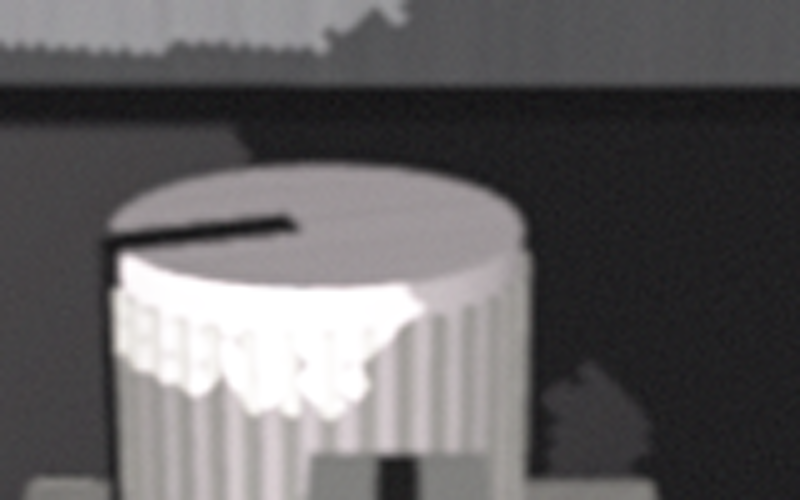

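Request:
play_rows(commands=[{"tx":0,"ty":0,"tz":-0.5,"ax":0,"ay":0,"az":0},{"tx":0,"ty":-0.8,"tz":-0.5,"ax":0,"ay":0,"az":0},{"tx":0,"ty":-1.4,"tz":-0.3,"ax":0,"ay":0,"az":0},{"tx":0,"ty":-1.4,"tz":-0.05,"ax":0,"ay":0,"az":0},{"tx":0,"ty":-1.4,"tz":0.01,"ax":0,"ay":0,"az":0},{"tx":0,"ty":-1.2,"tz":0.01,"ax":0,"ay":0,"az":0},{"tx":0,"ty":-0.85,"tz":0.01,"ax":0,"ay":0,"az":0},{"tx":0,"ty":-0.5,"tz":0.01,"ax":0,"ay":0,"az":0},{"tx":0,"ty":-0.15,"tz":0.01,"ax":0,"ay":0,"az":0},{"tx":0,"ty":0,"tz":0.01,"ax":0,"ay":0,"az":0}])

```text
time: 23.35
ee_pos: [0.6254, 0.1258, 0.1526]
tcp_rot: [179.9, -0.1, 49.0]
wrist_force: [-0.8, 1.2, 10.9]
opening: 0.0001
```

```bash
python3 st.py;python3 face.py e9 12.1; python3 look.py x9 .507
```

```text
t 23.35 u 0.5056139282430595 dv 0.006594443703381414 dz 0.03560341708463595 R 0.03620897673035809 ang 10.493372604459942 tilt -0.06163984953468571 Fv -1.3305399756834264 Fu 0.37227298500842054 Fz 10.85018254146949
[-0.9  1.3  1.4  0.2 -0.  -0.9] [ 11.4  16.2  12.1  85.8   0.  142.4]
comp [285 254  20  18 159] [292.8 262. ] centroid angle -0.798 dir angle -0.215 len 0.0219
[0.62555778 0.1257466  0.15259779] [ 1.7992808e+02 -1.2762956e-01  4.8961460e+01] [ 11.4  16.2  12.1  85.8   0.  142.4] [-0.6  1.1 10.3]
axis end [302. 274.]
top end [300. 290.]
top nut end [302. 377.]
nut mark [302. 431.]
-1.4 [260. 261.] [262. 303.] [264. 343.]
-1.2 [262. 263.] [264. 307.] [265. 347.]
-1.0 [265. 266.] [266. 310.] [268. 351.]
-0.8 [269. 268.] [271. 313.] [272. 355.]
-0.6 [275. 270.] [277. 315.] [278. 357.]
-0.4 [283. 272.] [284. 317.] [285. 360.]
-0.2 [291. 272.] [292. 318.] [293. 361.]
-0.0 [300. 273.] [301. 319.] [301. 362.]
0.2 [309. 272.] [309. 318.] [310. 361.]
0.4 [318. 271.] [318. 317.] [318. 360.]
0.6 [326. 270.] [325. 315.] [325. 357.]
0.8 [332. 268.] [332. 313.] [331. 354.]
1.0 [337. 266.] [337. 310.] [336. 351.]
1.2 [341. 263.] [340. 307.] [339. 347.]
1.4 [343. 261.] [342. 303.] [341. 343.]
```

View pics/e9.png

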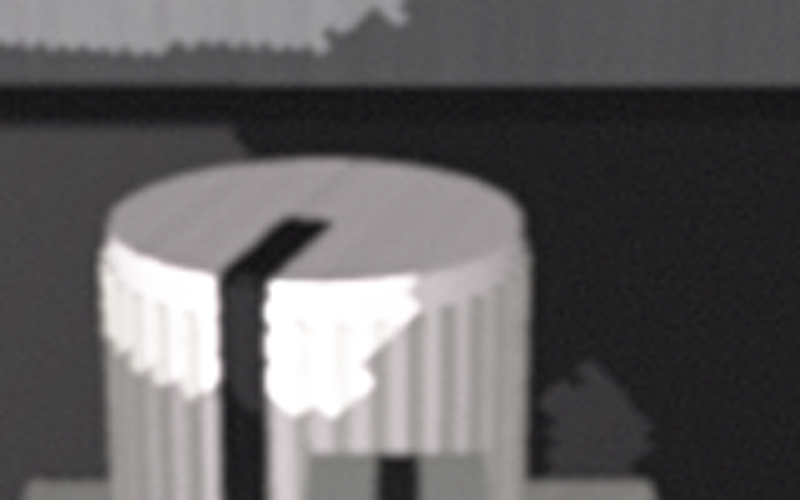

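Request:
play_rows(commands=[{"tx":0,"ty":0,"tz":-0.5,"ax":0,"ay":0,"az":0},{"tx":0,"ty":-0.6,"tz":-0.5,"ax":0,"ay":0,"az":0},{"tx":0,"ty":-0.6,"tz":-0.2,"ax":0,"ay":0,"az":0},{"tx":0,"ty":-0.6,"tz":-0.04,"ax":0,"ay":0,"az":0},{"tx":0,"ty":-0.6,"tz":0,"ax":0,"ay":0,"az":0},{"tx":0,"ty":-0.5,"tz":0,"ax":0,"ay":0,"az":0},{"tx":0,"ty":-0.35,"tz":0,"ax":0,"ay":0,"az":0},{"tx":0,"ty":-0.2,"tz":0,"ax":0,"ay":0,"az":0},{"tx":0,"ty":-0.1,"tz":0,"ax":0,"ay":0,"az":0},{"tx":0,"ty":-0.1,"tz":0,"ax":0,"ay":0,"az":0},{"tx":0,"ty":-0.1,"tz":-0.3,"ax":0,"ay":0,"az":0},{"tx":0,"ty":-0.1,"tz":-3,"ax":0,"ay":0,"az":0},{"tx":0,"ty":-0.6,"tz":-6.5,"ax":0,"ay":0,"az":0},{"tx":0,"ty":-0.6,"tz":-10,"ax":0,"ay":0,"az":0},{"tx":0,"ty":-0.6,"tz":-10,"ax":0,"ay":0,"az":0},{"tx":0,"ty":-0.6,"tz":-10,"ax":0,"ay":0,"az":0}])

```text
time: 25.05
ee_pos: [0.6208, 0.1296, 0.2513]
tcp_rot: [180.0, -0.0, 49.0]
wrist_force: [-0.4, -0.9, -1.8]
opening: -0.0002
```

```bash
python3 st.py;python3 look.py f1 .509; python3 - <<'E'
from h import *
c=viewer.camera("side"); im=c["pixels"][200:460,190:420,::-1]; cv2.imwrite("pics/f_side.png",cv2.resize(im,None,fx=2.3,fy=2.3,interpolation=cv2.INTER_CUBIC))
E
```

```text
t 25.05 u 0.505374629766596 dv 0.0006479476353650759 dz 0.13425217624706737 R 0.1342537398481391 ang 0.2765271866547218 tilt -0.02716979089763072 Fv 0.3285229677947085 Fu -0.9506540450360474 Fz -1.7850873284854714
[-0.1  0.8 -2.5 -0.5  0.1 -0.1] [ 11.8  17.1  24.2  97.1  -0.  142.8]
[0.62075885 0.12956735 0.25125218] [ 1.79972830e+02 -2.98487336e-02  4.89581901e+01] [ 11.8  17.1  24.2  97.1  -0.  142.8] [-0.4 -0.9 -1.8]
axis end [317. 220.]
top end [317. 226.]
top nut end [317. 284.]
nut mark [318. 321.]
-1.4 [291. 207.] [292. 236.] [292. 263.]
-1.2 [292. 208.] [293. 237.] [293. 265.]
-1.0 [294. 209.] [295. 239.] [296. 267.]
-0.8 [298. 210.] [298. 240.] [299. 268.]
-0.6 [302. 211.] [302. 241.] [302. 269.]
-0.4 [306. 211.] [307. 241.] [307. 270.]
-0.2 [312. 212.] [312. 242.] [312. 271.]
-0.0 [317. 212.] [317. 242.] [317. 271.]
0.2 [323. 212.] [323. 242.] [323. 271.]
0.4 [328. 211.] [328. 241.] [328. 270.]
0.6 [333. 211.] [333. 241.] [332. 269.]
0.8 [337. 210.] [337. 240.] [336. 268.]
1.0 [340. 209.] [340. 239.] [339. 267.]
1.2 [342. 208.] [342. 237.] [341. 265.]
1.4 [344. 207.] [343. 236.] [343. 263.]
```

View pics/f1z.png

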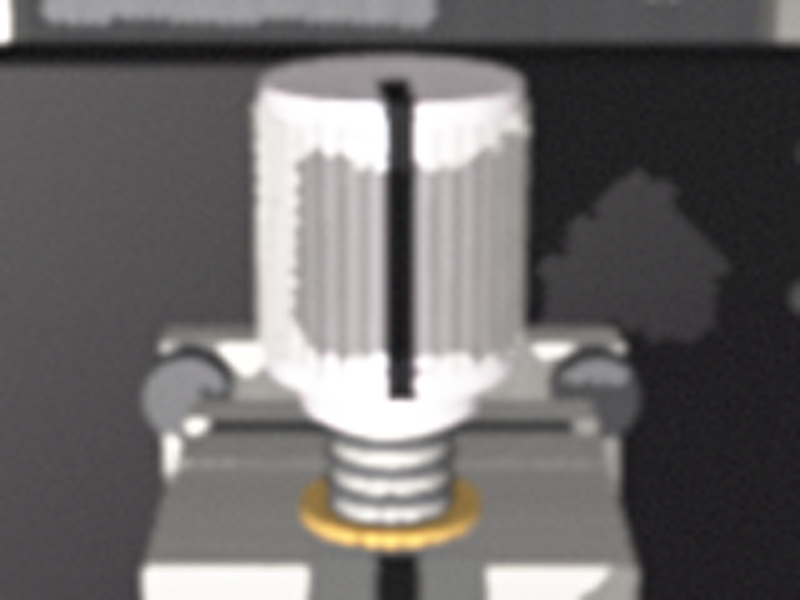

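View pics/f_side.png

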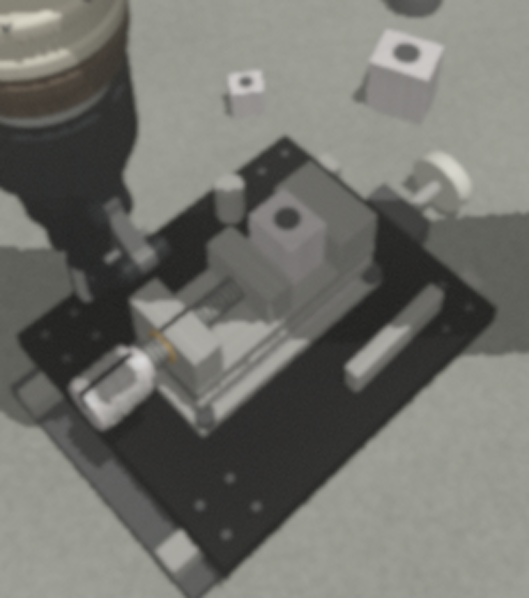

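```bash
python3 -c "
from workcell import job
print(job.job_done())"
```

```text
the job is handed in; nothing more can be done
None
```

I rolled the shut fingertip across the top of the knob, stroke after stroke, and turned it from about 0.85 rad to about 12.6 rad. I then lifted the hand clear and handed the job in at about 25 s of the 64 s allowed.

**Last checks**
- **Line position:** the wrist picture shows the line on top, about 0.05 rad from the top and in line with the mark on the nut block.
- **Turn count:** I followed the line through every stroke or pair of strokes. The knob has also moved out by roughly 7.5 mm, as two turns should give.
- **Other things:** in the side picture the block still stands between the jaws, and the bar and cylinder look unmoved. I only judged these by eye and did not measure their shifts. The jar is mostly outside that picture, so its position was not checked at the end. The hand never went near it.

**What went wrong on the way**
- **Tilting strokes:** I began with strokes that tilted the tool around the knob. They slipped or lost contact, so two of them turned the knob less than planned.
- **Force peak:** one of those approaches pressed with about 40 N at the fingertip, well over the 5 to 15 N asked for. The limit there is 40 N for the gripper's body, and 120 N for the wrist.
- **The fix:** I changed to level strokes with the tool upright. These pressed with 8 to 11 N and turned the knob about 0.9 rad each, against 0.83 rad expected from the stroke length.

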